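# Set up the gel caster with the casting tray that fits

### The job

Set up the gel caster for casting: of the three rinsed casting trays on the steel drip tray take the one that fits it, that is, whose ends just fill the space between the caster's end wall and its closed gate; lift it, tip it lengthwise by about 30 degrees above the drip tray for a good second so that it drains, and bring it level again. Lower it right down onto the caster's bed, let go, and swing the lever fully upright so that the gate closes on the tray. Then lower the comb from its rack into the notches in the tray's side walls; leave the lever shut, and the other two trays and the conical flask where they are.

Things in the scene. Friction and masses are not known exactly. Their poses are not given: they have to be found in the camera images.
- tray_middle: The casting tray that fits: white plastic trough, 100 long (its x) x 62 wide (its y) x 30 mm high, 4 mm side walls along its length, ends open, floor 3 mm. Origin: centre of its underside, z up. One pair of notches, 15 wide and 10 mm deep, in the top edges of the side walls. Grip it from above across both walls at mid-length. 110 g. May stand in the caster either way round.
- tray_short: Look-alike casting tray, too short for the caster: 80 x 62 x 30 mm, otherwise the same. Origin: centre of its underside. Stays on the drip tray.
- tray_long: Look-alike casting tray, too long for the caster: 120 x 62 x 30 mm, otherwise the same. Origin: centre of its underside. Stays on the drip tray.
- drip_tray: Fixed shallow steel drip tray, 176 (its x) x 370 (its y) mm, rim 11 mm high; the three casting trays lie on its ribs with their undersides at 6 mm, about 118 mm apart along its y in any order, long sides roughly along its x. Origin: centre of its underside.
- caster: Fixed gel caster: grey base plate 218 x 104 mm, upper face (the bed) 10 mm above the worktop. Origin: under the bed centre, at worktop level. Its x runs lengthwise from the lever end (nearer the robot) to the fixed end wall, whose face is at x = +51 mm and 24 mm high. Gate face, equally high, at x = -51 mm when closed. Bed open at both sides beside the tray's middle.
- caster_bed (a point): Bed centre on the upper face of the base: where the middle of the tray's underside ends. Set it down about 6 mm from here towards the open gate, midway in the space; the closing gate pushes it home. Two guides 16 mm high beside the tray's far end (x = +24 to +51 mm from here, 66 mm apart, flaring to about 85 mm towards the gate) centre it.
- caster_gate (a joint): Sliding gate of the caster, m: 0 = closed (101.6 mm from face to end wall), positive = open (at most 0.018). Driven by the lever only: opening = 0.022 m x lever angle in rad.
- caster_lever (a joint): Lever of the caster, rad: 0 = upright against its stop, gate closed; positive = leaning back along the caster's -x, gate open; starts at 0.6 to 0.78. A stiff hinge: it needs about 2 N at the knob and stays where it is left.
- lever_knob (a point): Centre of the white 24 mm ball on the lever, 70 mm from the pivot; 90 mm above the worktop when upright. Can be pinched from above across the caster's y, or pushed.
- lever_pivot (a point): Lever pivot, on the caster's centre line 86 mm behind the bed centre, 20 mm above the worktop; hinge axis along the caster's y.
- comb: White gel comb: a bar 82 long (its y) x 10 x 10 mm, below it five teeth (46 mm wide over all, 15 mm long, 5 mm thick), above it a grip tab 44 wide x 10 mm thick, its top 44 mm above the origin. Origin: centre of the bar's underside, z up. 50 g. Grip the tab across its 10 mm thickness (along its x). Either way round will do.
- comb_rack: Fixed grey comb rack, 60 x 88 x 50 mm; the comb hangs in it by its bar, origin 40 mm above the worktop over the rack's centre, comb y along the rack's y. Draw it straight up by 30 mm or more. Origin: centre of its underside.
- tray_middle_notch (a point): Where the comb's origin must come: midway between the two notches of the fitting tray, at the height of the notch floors (20 mm above the tray's underside), 20 mm from the tray's middle towards its +x end.
- conical_flask: Bystander: 63 mm wide, 109 mm high conical glass flask to the right of the caster; leave it. Origin: centre of its underside.
Things that resemble listed ones, but are neither listed nor needed, are in the scene too. What is shaped like the tray_middle but blue is not meant.

How it is judged:
By the outcome, as a careful person would: the job done as asked, in the order asked, and still so for the second after the job is handed in, with the robot touching nothing.
It also fails if it takes over 70 s, if anything falls off the work surface, if the arm or the gripper's body presses on something with over 40 N, if the wrist force passes 120 N, or if a joint passes its speed limit or range.

### The arm

A 6-joint arm with a two-finger parallel gripper is mounted at the origin on a cart in front of the work surface, level with it; the furniture and walls round the work are solid. World frame = base frame: x ahead of the robot, y to its left, z up, the work surface at z = 0. Lengths are in m, angles in degrees, forces in N, time in s.
With the tool pointing down it reaches from about 0.25 to 0.8 m from the base axis. Payload 8.5 kg.
Tool frame: the origin (TCP) lies on the front face of the gripper's body, between the roots of the fingers; the fingertips stand 73 mm ahead of it and the grasp point (between the pads) lies 54 mm ahead of it; z points along the fingers, y is the line along which they close (so a half turn about z gives the same grasp; the last joint's range is limited). The gripper opens to 85 mm and grips with 20 to 120 N. Pads are 22 mm wide; open, the fingers measure 114 mm over their backs; the gripper's body (76 mm by 85 mm) begins 54 mm behind the grasp point. The pads swing forward as they close: fully open they stand 13 mm farther back than shut.
Start: joints at [-76.834, 13.648, -0.773, 75.585, 0, 90], TCP at [0.12, -0.511, 0.304] pointing down, gripper open.
Joint ranges: [-152.45, 152.45], [-59.26, 108.67], [-65.41, 83.53], [-104.44, 129.93], [-82.83, 76.93], [-180, 180]. Speed limits (degrees/s): [127.2, 127.2, 159.86, 180, 180, 180].

### API

Orientations are given as a 3x3 rotation matrix whose columns are the frame's x, y, z axes.
In Python, from bench import ctrl gives the robot as it stands. The module is installed in compiled form; this text tells all that it offers.
- The arm moves only by the shell command python3 -m handwheel 'ROWS'. ROWS is JSON, a list of rows, each a list of 7 numbers: the shift along the tool's x, y, z in mm, then the turn, a rotation vector about the tool's x, y, z in degrees, then the finger opening in mm, from 0 to 85.4. In form: [[x, y, z, wx, wy, wz, jaw], ...]. A call has 1 to 20 rows; each row is the pose to reach, as a shift and turn from the pose commanded when the call began, along the tool's axes at that moment; what a row does not reach only later rows make up. A row lasts 1/10 s, in which the tool goes at most 50 mm and 8.59 degrees, less where a joint would pass 70% of its speed; a pose out of reach is approached as far as the arm can. A call with a gripper value outside its range is refused whole. The fingers move at their own pace and stop on an object; the grip force is fixed at half the most. Time passes only in rows, so rows that repeat a pose let the fingers close. It gives the time, the measured TCP pose, the force, the opening and the grip force at its end, in the units of the state.
- ctrl.observe(): the state, without advancing time (a new reading comes with each control period).
- ctrl.camera(name): name is "scene" or "top" or "wrist"; returns (picture, depth): 384x512x3 uint8, blue, green, red; 384x512 float32, m along the optical axis (not along the pixel's ray), 0 where there is no reading.
- ctrl.calibration(name): a dict with "fx", "fy", "cx", "cy" (pixels), "k1" (the pictures are not rectified: a ray, as slopes to the right and down, at radius r is drawn at 1 + k1 r^2 times it, then the intrinsics apply), "extrinsics" (4x4, takes a point from camera to world coordinates). Camera axes: x right, y down, z forward; pixel columns grow to the right and rows downward; lengths in m; the calibration is good to about 2 mm. A picture is of the moment at which its call begins: read the wrist's pose just before it. calibration takes no time and is no camera call; for the wrist camera it gives the pose at the moment of the call.
- ctrl.sign_off(): hands the job in; it is judged then, once.
The state is a dict: "time": time; "q": joint angles; "joint_vel": joint speeds; "tau": joint torques, N m; "eef_pos": TCP position; "tool_rot": TCP orientation; "contact_force": force on the tool from outside, world axes, zero at the start; "ft_torque": the same for the moment, N m; "width": finger opening in m; "finger_force": force on a finger pad.
Only numpy, scipy, OpenCV 4.12 (cv2) and the standard library are available. Lean on these libraries where they do the work, as an engineer would, in place of code of your own. Each camera call takes 0.05 s, during which the arm holds its last target. There are 200 camera calls.

## Working session

There is one attempt and no reset: what is moved stays moved. The work goes in short steps, Python scripts to look and compute and a shell command to move; the robot and the scene stay as the last step left them, time stands still between calls to the robot, and variables do not carry over. Pictures are saved under pics/ and viewed, at most 10 in all, crops included, and the job is handed in when it is done.

```bash
mkdir -p pics; cat > h.py <<'E'
import numpy as np, cv2
from bench import ctrl
def cam(n):
    c=ctrl.calibration(n); p,d=ctrl.camera(n); return p,d,c
def rays(c,uv):
    uv=np.atleast_2d(np.float64(uv)); K=np.array([[c['fx'],0,c['cx']],[0,c['fy'],c['cy']],[0,0,1]])
    s=(uv-[c['cx'],c['cy']])/[c['fx'],c['fy']]; r=s.copy()
    for _ in range(20): r=s/(1+c['k1']*(r**2).sum(1,keepdims=True))
    return np.c_[r,np.ones(len(r))]
def plane(c,uv,z):
    E=np.array(c['extrinsics']); d=rays(c,uv)@E[:3,:3].T; o=E[:3,3]
    return o+d*((z-o[2])/d[:,2])[:,None]
def cloud(c,d):
    v,u=np.mgrid[:384,:512]; E=np.array(c['extrinsics'])
    P=rays(c,np.c_[u.ravel(),v.ravel()])*d.reshape(-1,1)
    return (P@E[:3,:3].T+E[:3,3]).reshape(384,512,3)
E
python3 - <<'E'
from h import *
for n in('top','scene'):
    p,d,c=cam(n); np.savez(n+'0.npz',p=p,d=d,c=np.array(c,dtype=object)); 
    cv2.imwrite(f'pics/{n}0.png',cv2.resize(p,(768,576))); print(n,{k:np.round(v,3).tolist() for k,v in c.items()},(d>0).mean())
s=ctrl.observe(); print({k:np.round(v,3).tolist() for k,v in s.items()})
E
```

```text
top {'fx': 402.971, 'fy': 402.971, 'cx': 255.549, 'cy': 192.536, 'k1': 0.001, 'extrinsics': [[-0.026, -0.992, 0.121, 0.337], [-1.0, 0.027, 0.006, 0.065], [-0.009, -0.121, -0.993, 1.645], [0.0, 0.0, 0.0, 1.0]]} 0.9958699544270834
scene {'fx': 378.799, 'fy': 378.799, 'cx': 254.929, 'cy': 189.428, 'k1': -0.027, 'extrinsics': [[-0.474, -0.483, 0.736, -0.327], [-0.881, 0.255, -0.4, 0.525], [0.006, -0.838, -0.546, 0.71], [0.0, 0.0, 0.0, 1.0]]} 0.9927215576171875
{'time': 0.1, 'q': [-76.831, 13.678, -0.811, 75.585, -0.0, 90.001], 'joint_vel': [0.065, 0.036, 0.113, -0.108, 0.09, 0.087], 'tau': [0.0, -53.972, 34.7, 0.013, 0.0, 0.0], 'eef_pos': [0.12, -0.511, 0.303], 'tool_rot': [[0.974, 0.228, -0.0], [0.228, -0.974, 0.001], [-0.0, -0.001, -1.0]], 'contact_force': [-0.299, -0.042, -0.747], 'ft_torque': [-0.037, 0.027, -0.038], 'finger_force': 0.0, 'width': 0.085}
```

View pics/top0.png

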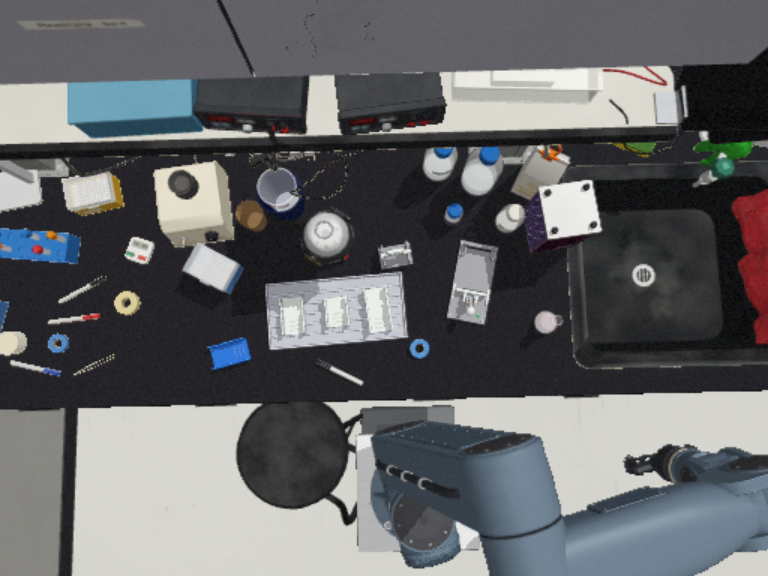

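View pics/scene0.png

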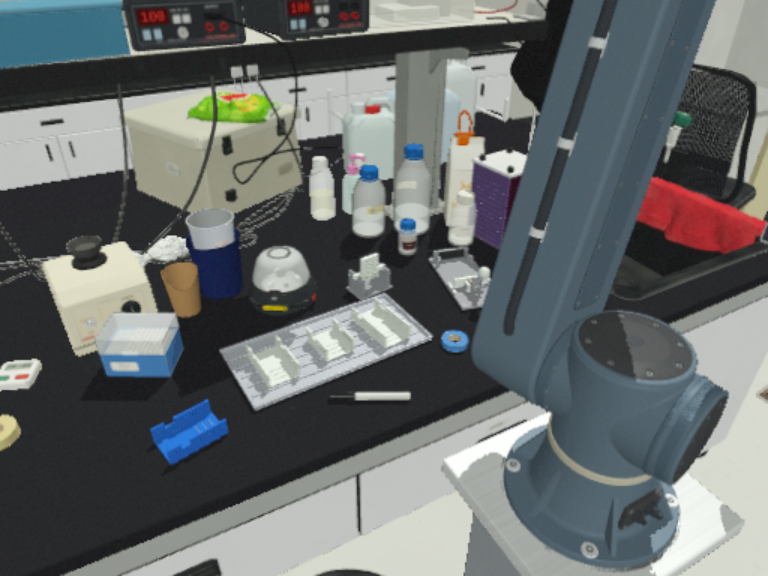

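Top view at 768 scale: the three trays are at about (291,315), (336,312) and (376,310) on the drip tray. The caster is at (472,282) with its knob at (470,308), the comb rack at (395,254), the flask at (546,321), and the blue decoy at (229,354). I'll measure the three trays and confirm in one crop.

```bash
cat > m.py <<'E'
from h import *
z=np.load('top0.npz',allow_pickle=True); p,d,c=z['p'],z['d'],z['c'].item(); P=cloud(c,d)
# rectified orthographic height & crop
x,y,h=P[...,0],P[...,1],P[...,2]
g=p.min(2); hs=cv2.cvtColor(p,cv2.COLOR_BGR2HSV)
def seg(box,mask,zt,name,mn=30):
    m=np.zeros(g.shape,np.uint8); u0,v0,u1,v1=box; m[v0:v1,u0:u1]=mask[v0:v1,u0:u1]
    n,l,st,ce=cv2.connectedComponentsWithStats(m)
    for i in range(1,n):
        if st[i,4]<mn: continue
        vv,uu=np.where(l==i); W=plane(c,np.c_[uu,vv],zt)[:,:2]
        r=cv2.minAreaRect(np.float32(W*1000)); print(name,np.round(ce[i]).tolist(),st[i,4],'ctr',np.round(r[0],1),'size',np.round(r[1],1),'ang',round(r[2],1),'zmed',np.round(np.percentile(h[l==i],[5,50,95]),3))
seg((175,180,275,235),g>225,.02,'white')
seg((175,180,275,235),(h>.022)&(h<.06),.03,'high')
seg((170,175,280,240),(h>.004)&(g>100),.005,'drip')
seg((245,155,280,185),h>.015,.05,'rack')
seg((290,150,340,220),h>.006,.01,'caster')
seg((350,200,380,226),h>.02,.1,'flask')
E
python3 m.py
python3 - <<'E'
from h import *
z=np.load('top0.npz',allow_pickle=True); p=z['p']
cv2.imwrite('pics/crop0.png',cv2.resize(p[152:240,172:342],None,fx=4.7,fy=4.7,interpolation=cv2.INTER_CUBIC))
E
```

```text
white [249.0, 206.0] 257 ctr [480.8  98.9] size [116.6  48.8] ang 6.7 zmed [0.003 0.009 0.028]
white [223.0, 207.0] 162 ctr [480.7 203.9] size [48.8 80.9] ang 89.2 zmed [0.003 0.009 0.016]
white [194.0, 213.0] 155 ctr [459.7 325.8] size [40.6 73.2] ang 89.5 zmed [0.003 0.01  0.015]
high [259.0, 205.0] 31 ctr [486.6  63.5] size [118.8   4. ] ang 7.5 zmed [0.026 0.036 0.04 ]
high [202.0, 210.0] 38 ctr [474.5 293.1] size [97.7  5.7] ang 4.4 zmed [0.023 0.034 0.041]
high [187.0, 211.0] 38 ctr [467.8 350.9] size [97.7  6.5] ang 5.1 zmed [0.026 0.033 0.041]
drip [223.0, 207.0] 2504 ctr [484.  207.7] size [180.5 374.8] ang 3.7 zmed [0.004 0.008 0.033]
rack [264.0, 168.0] 115 ctr [627.3  40. ] size [58.1 78.2] ang 5.2 zmed [0.031 0.051 0.088]
caster [335.0, 152.0] 43 ctr [ 691.  -257.5] size [33.1 29.5] ang 88.4 zmed [0.008 0.047 0.09 ]
caster [315.0, 188.0] 1170 ctr [ 546.5 -166.1] size [110.9 230.1] ang 75.4 zmed [0.007 0.012 0.04 ]
flask [365.0, 214.0] 175 ctr [ 431.5 -343.3] size [64.8 50.2] ang 69.8 zmed [0.023 0.052 0.107]
```

View pics/crop0.png

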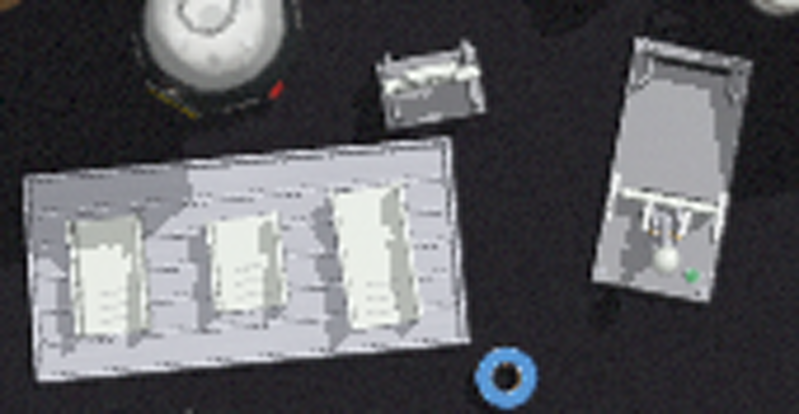

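Tray choice: left (pixel ~(291,315), walls measured 97.7 mm) fits the 100 mm description. Centre (~81 mm) is the short one, right (118.8 mm) the long one, and the blue one at (229,354) is ruled out. The crop confirms it: the left one is white and of intermediate length. Now work out the move above it.

```bash
cat > go.py <<'E'
import sys
from h import *
from scipy.spatial.transform import Rotation as R
# usage: go.py x y z heading_of_tool_x [more quadruples]  (mm, deg; tool down) -> shift and turn in present tool axes
def Rd(h):
    a=np.radians(h); return np.array([[np.cos(a),np.sin(a),0],[np.sin(a),-np.cos(a),0],[0,0,-1]])
s=ctrl.observe(); p=np.array(s['eef_pos'])*1e3; T=np.array(s['tool_rot'])
print('t',round(s['time'],2),'tcp',p.round(1),'hdg',np.degrees(np.arctan2(T[1,0],T[0,0])).round(2),'z',T[:,2].round(3),'F',np.round(s['contact_force'],1),'w',round(s['width']*1e3,1),'grip',np.round(s['finger_force'],1),'q',np.round(s['q'],0))
a=list(map(float,sys.argv[1:]))
for i in range(0,len(a),4):
    x=a[i:i+4]; print(x,'->',(T.T@(np.array(x[:3])-p)).round(1),R.from_matrix(T.T@Rd(x[3])).as_rotvec(degrees=True).round(2))
E
python3 go.py 430 -250 320 80 460 0 330 140 450 310 330 185.5
python3 - <<'E'
from h import *
c=ctrl.calibration('wrist'); s=ctrl.observe(); E=np.array(c['extrinsics']); T=np.array(s['tool_rot'])
print((T.T@(E[:3,3]-s['eef_pos'])).round(4),(T.T@E[:3,:3]).round(3),c['fx'],c['cx'],c['cy'])
E
```

```text
t 0.1 tcp [ 119.5 -510.9  303.3] hdg 13.17 z [-0.     0.001 -1.   ] F [-0.3 -0.  -0.7] w 85.2 grip 0.0 q [-77.  14.  -1.  76.  -0.  90.]
[430.0, -250.0, 320.0, 80.0] -> [ 361.7 -183.4  -16.4] [-6.000e-02 -4.000e-02 -6.683e+01]
[460.0, 0.0, 330.0, 140.0] -> [ 447.9 -420.   -26.1] [-4.0000e-02 -8.0000e-02 -1.2683e+02]
[450.0, 310.0, 330.0, 185.5] -> [ 508.8 -724.1  -25.7] [-1.0000e-02 -1.1000e-01 -1.7233e+02]
[ 0.0791  0.0004 -0.0691] [[-0.    -0.95  -0.311]
 [ 1.    -0.    -0.   ]
 [ 0.    -0.311  0.95 ]] 268.8509234068067 260.0178731310306 191.19578160482223
```

```bash
python3 -m handwheel '[[440,-298,-27,0,0,-87,85],[440,-298,-27,0,0,-87,85],[440,-298,-27,0,0,-87,85],[440,-298,-27,0,0,-87,85],[440,-298,-27,0,0,-87,85],[440,-298,-27,0,0,-87,85],[440,-298,-27,0,0,-87,85],[440,-298,-27,0,0,-87,85],[440,-298,-27,0,0,-87,85],[440,-298,-27,0,0,-87,85],[440,-298,-27,0,0,-87,85],[440,-298,-27,0,0,-87,85],[440,-298,-27,0,0,-87,85],[440,-298,-27,0,0,-87,85],[440,-298,-27,0,0,-87,85]]'
python3 - <<'E'
from h import *
p,d,c=cam('wrist'); np.savez('w1.npz',p=p,d=d,c=np.array(c,dtype=object)); cv2.imwrite('pics/w1.png',cv2.resize(p,(768,576)))
E
python3 go.py 450 310 330 185.5
```

```text
time: 1.6
eef_pos: [0.4794, -0.1216, 0.3309]
tool_rot: [[-0.175, 0.985, -0.0], [0.985, 0.175, 0.0], [0.0, -0.0, -1.0]]
contact_force: [0.2, 0.1, -0.3]
width: 0.0849
finger_force: 0.0
t 1.65 tcp [ 479.5 -121.6  331. ] hdg 100.06 z [-0. -0. -1.] F [0.1 0.2 0.3] w 85.2 grip 0.0 q [-14.  10.  -1.  79.  -0.  66.]
[450.0, 310.0, 330.0, 185.5] -> [430.1  46.4   1. ] [ -0.    -0.   -85.44]
```

View pics/w1.png

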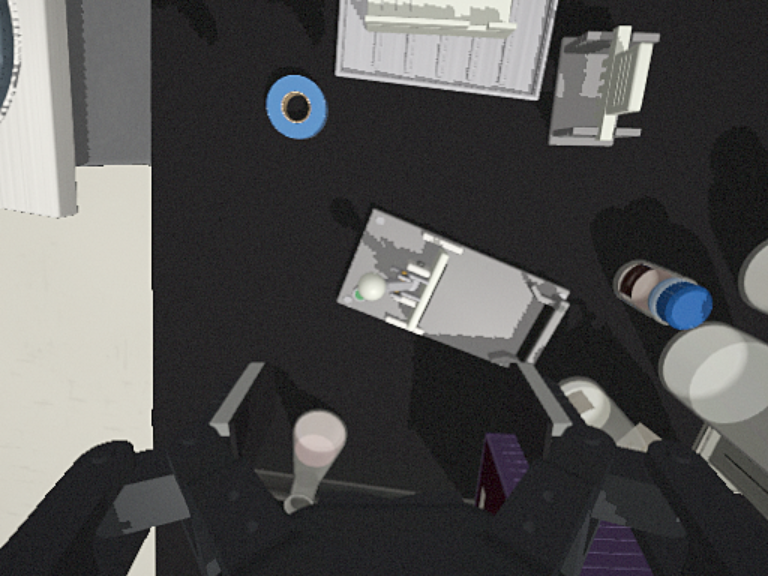

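Wrist view (768 scale): caster plate with corners near (375,210), (570,290), (338,300), knob (371,287), gate bar (428,291), end wall (545,330). The rack with the comb is at (610,90) and the flask at (315,450). Next I measure the caster and rack.

```bash
python3 - <<'E'
from h import *
z=np.load('w1.npz',allow_pickle=True); p,d,c=z['p'],z['d'],z['c'].item(); P=cloud(c,d); h=P[...,2]
def box(m,u0,v0,u1,v1): 
    q=np.zeros_like(m); q[v0:v1,u0:u1]=m[v0:v1,u0:u1]; return q
B=(220,130,385,250)
m=box((h>.005),*B); n,l,st,ce=cv2.connectedComponentsWithStats(m.astype(np.uint8)); i=1+st[1:,4].argmax(); m=l==i
print('h pct plate',np.percentile(h[m],[10,50,90]).round(4))
pl=m&(h<.015); r=cv2.minAreaRect(np.float32(P[pl][:,:2]*1e3)); print('plate',np.round(r[0],1),np.round(r[1],1),round(r[2],1))
a=np.radians(r[2]); e=np.array([[np.cos(a),np.sin(a)],[-np.sin(a),np.cos(a)]]); k=int(r[1][1]>r[1][0]); ax=e[k]; ax=ax*np.sign(ax[0]); ay=np.array([-ax[1],ax[0]])
print('heading',np.degrees(np.arctan2(ax[1],ax[0])))
ctr=np.array(r[0]); X=(P[...,:2]*1e3-ctr)@ax; Y=(P[...,:2]*1e3-ctr)@ay
for nm,mm in(('wall top',m&(h>.030)&(h<.037)&(X>60)),('gate top',m&(h>.030)&(h<.037)&(X<20)&(X>-60)&(abs(Y)<45)),('knob',m&(h>.05))):
    print(nm,mm.sum(),'X',np.percentile(X[mm],[2,10,50,90,98]).round(1),'Y',np.percentile(Y[mm],[2,50,98]).round(1),'h',np.percentile(h[mm],[5,50,98]).round(4))
kn=m&(h>.05)&(p.min(2)>150); vv,uu=np.where(kn); print('knobpix',uu.mean(),vv.mean(), 'maxh',h[kn].max())
(ku,kv),rr=cv2.minEnclosingCircle(np.float32(np.c_[uu,vv])); print(ku,kv,rr); 
for zz in(.07,.075,.08): q=plane(c,[(ku,kv)],zz)[0]*1e3; print(zz,q.round(1),(q[:2]-ctr)@ax,(q[:2]-ctr)@ay)
# rack
R=(360,10,445,100); m=box((h>.045)&(h<.055),*R); r=cv2.minAreaRect(np.float32(P[m][:,:2]*1e3)); print('rack top',m.sum(),np.round(r[0],1),np.round(r[1],1),round(r[2],1))
m=box(h>.075,*R); r=cv2.minAreaRect(np.float32(P[m][:,:2]*1e3)); print('tab top',m.sum(),np.round(r[0],1),np.round(r[1],1),round(r[2],1),h[m].max())
m=box((h>.056)&(h<.1),*R); r=cv2.minAreaRect(np.float32(P[m][:,:2]*1e3)); print('tab all',m.sum(),np.round(r[0],1),np.round(r[1],1),round(r[2],1))
E
```

```text
h pct plate [0.0084 0.0096 0.0333]
plate [ 551.8 -168.4] [104.1 216.1] 77.2
heading -12.782432556152347
wall top 373 X [ 89.4  90.1  94.2  99.5 101. ] Y [-27.4   8.2  42. ] h [0.0307 0.0328 0.0348]
gate top 461 X [-52.2 -46.5 -31.2 -25.8 -24.5] Y [-38.6   1.6  39.6] h [0.0304 0.0327 0.0348]
knob 552 X [-112.4  -95.9  -80.2  -43.8  -41.3] Y [ -9.    6.4 102.5] h [0.0525 0.0864 0.4001]
knobpix 253.50898203592814 191.25149700598803 maxh 0.40005402994485634
302.0 192.5 71.17066955566406
0.07 [ 537.5 -142.1   70. ] -19.789026670106814 22.46943646633203
0.075 [ 536.4 -140.6   75. ] -21.19135894327571 23.682313061149927
0.08 [ 535.3 -139.2   80. ] -22.593691216444604 24.89518965596782
rack top 940 [630.1  39.1] [56.8 80.9] 8.7
tab top 597 [558.6  -7.2] [196.3  42.2] 33.4 0.40005402994485634
tab all 947 [629.8  39.5] [11.7 43.9] 8.4
```

```bash
python3 -m handwheel '[[430,46,80,0,0,-85.5,85],[430,46,80,0,0,-85.5,85],[430,46,80,0,0,-85.5,85],[430,46,80,0,0,-85.5,85],[430,46,80,0,0,-85.5,85],[430,46,80,0,0,-85.5,85],[430,46,80,0,0,-85.5,85],[430,46,80,0,0,-85.5,85],[430,46,80,0,0,-85.5,85],[430,46,80,0,0,-85.5,85],[430,46,80,0,0,-85.5,85],[430,46,80,0,0,-85.5,85],[430,46,80,0,0,-85.5,85],[430,46,80,0,0,-85.5,85]]'
python3 - <<'E'
from h import *
p,d,c=cam('wrist'); np.savez('w2.npz',p=p,d=d,c=np.array(c,dtype=object)); cv2.imwrite('pics/w2.png',cv2.resize(p,(768,576)))
P=cloud(c,d); h=P[...,2]; T=(h>.030)&(h<.041)&(p.min(2)>120); 
n,l,st,ce=cv2.connectedComponentsWithStats(T.astype(np.uint8))
for i in range(1,n):
    if st[i,4]<60: continue
    W=np.float32(P[l==i][:,:2]*1e3); r=cv2.minAreaRect(W); print(ce[i].round(),st[i,4],np.round(r[0],1),np.round(r[1],1),round(r[2],1),h[l==i].mean().round(4))
z=np.load('w1.npz',allow_pickle=True); p,d,c=z['p'],z['d'],z['c'].item(); P=cloud(c,d)*1e3; a=np.radians(-12.8); D=P[...,:2]-[551.8,-168.4]
X=D@[np.cos(a),np.sin(a)]; Y=D@[-np.sin(a),np.cos(a)]
m=(P[...,2]>66)&(P[...,2]<100)&(X<-60)&(abs(Y)<25); print('knob',m.sum(),X[m].min(),X[m].max(),X[m].mean(),Y[m].min(),Y[m].max(),P[m][:,2].max())
E
python3 go.py
```

```text
time: 3.05
eef_pos: [0.4499, 0.3097, 0.2514]
tool_rot: [[-0.995, -0.095, 0.001], [-0.095, 0.995, 0.0], [-0.001, 0.0, -1.0]]
contact_force: [0.3, -0.5, -0.8]
width: 0.0856
finger_force: 0.0
[ 84. 171.] 284 [460.5 116.9] [82.5  5.4] 8.3 0.0351
[ 33. 174.] 278 [467.6  59.9] [81.7  5.9] 7.2 0.035
[243. 183.] 172 [455.3 291. ] [62.1  3.4] 4.9 0.0351
[295. 183.] 224 [451.  348.6] [62.5  4.2] 4.5 0.0347
[135. 181.] 134 [464.2 171.8] [42.6  4.4] 5.9 0.0351
[187. 181.] 132 [458.5 229.5] [42.3  4.2] 5.8 0.035
[141. 220.] 63 [511.4 176.5] [22.4  4.3] 8.5 0.0349
[191. 220.] 64 [505.4 234.1] [21.3  4.1] 5.5 0.0347
[ 98. 229.] 66 [527.2 125.9] [22.5  5. ] 6.4 0.0349
[ 50. 230.] 79 [534.9  68.3] [22.5  5. ] 9.5 0.0348
[243. 229.] 72 [512.3 295.6] [21.6  3.7] 5.0 0.0346
[292. 230.] 69 [508.3 353.1] [22.3  3.7] 7.5 0.0347
knob 289 -97.50614748555164 -71.67949184046684 -86.02228403251056 -10.302420132811857 11.567787523255086 89.88312978771829
t 3.1 tcp [449.9 309.8 251.3] hdg -174.51 z [ 0.  0. -1.] F [ 0.   0.2 -0.7] w 84.7 grip 0.0 q [35. 17. -4. 69.  0. 29.]
```

View pics/w2.png

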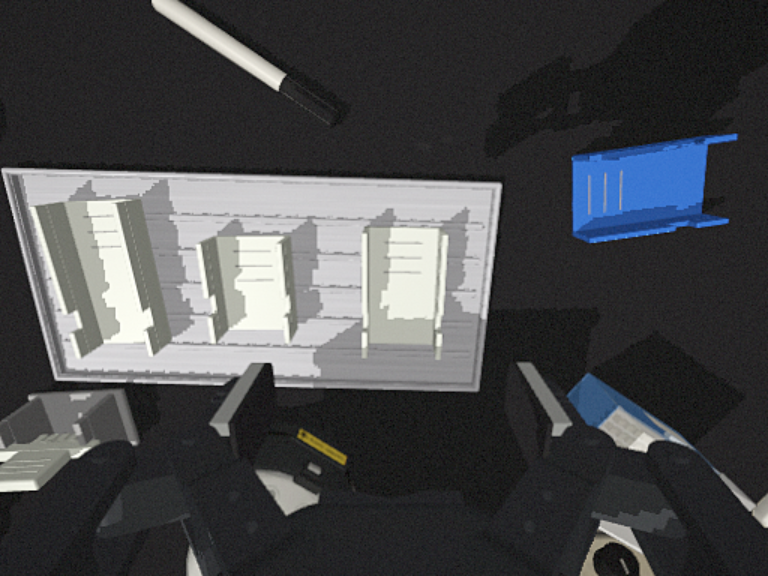

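Tray_middle's notches (wall gaps at about (365,337) and (440,340)) lie towards the far end. So tray +x points along world +x: heading 4.6°, centre (471.8, 321.3) mm. Wall tops read 35 mm against 36 nominal, and the 62.5 and 22.5 mm wall segments agree with a 100 mm tray. Descend and grip.

```bash
python3 -m handwheel '[[-23,9,50,0,0,1,85],[-23,9,90,0,0,1,85],[-23,9,120,0,0,1,85],[-23,9,145,0,0,1,85],[-23,9,160,0,0,1,85],[-23,9,169,0,0,1,85],[-23,9,169,0,0,1,85],[-23,9,169,0,0,1,85]]'; python3 go.py 471.8 321.3 81 184.6
python3 -m handwheel '[[0,0,0,0,0,0,50],[0,0,0,0,0,0,50],[0,0,0,0,0,0,50],[0,0,0,0,0,0,50],[0,0,0,0,0,0,50],[0,0,0,0,0,0,50],[0,0,0,0,0,0,50]]'
```

```text
time: 3.9
eef_pos: [0.4719, 0.3219, 0.0827]
tool_rot: [[-0.997, -0.081, 0.001], [-0.081, 0.997, 0.001], [-0.001, 0.001, -1.0]]
contact_force: [-0.6, 0.4, 0.6]
width: 0.0846
finger_force: 0.0
t 3.9 tcp [471.9 321.9  82.7] hdg -175.37 z [ 0.001  0.001 -1.   ] F [-0.6  0.4  0.6] w 84.6 grip 0.0 q [ 34.  27. -15.  48.   0.  30.]
[471.8, 321.3, 81.0, 184.6] -> [ 0.2 -0.6  1.7] [0.03 0.04 0.03]
time: 4.6
eef_pos: [0.472, 0.3221, 0.0833]
tool_rot: [[-0.997, -0.081, 0.002], [-0.081, 0.997, 0.001], [-0.002, 0.001, -1.0]]
contact_force: [-0.4, -0.9, 6.1]
width: 0.0608
finger_force: 65.2
```

Gripped (60.8 mm, 65 N). Lift, then tip.

```bash
python3 -m handwheel '[[0,0,-8,0,0,0,50],[0,0,-25,0,0,0,50],[0,0,-50,0,0,0,50],[0,0,-80,0,0,0,50],[0,0,-110,0,0,0,50],[0,0,-120,0,0,0,50],[0,0,-120,0,0,0,50],[0,0,-120,0,0,0,50]]'
python3 -m handwheel '[[-6,0,0,0,6,0,50],[-12,0,0,0,12,0,50],[-18,0,0,0,18,0,50],[-24,0,0,0,24,0,50],[-30,0,0,0,31,0,50],[-30,0,0,0,31,0,50],[-30,0,0,0,31,0,50],[-30,0,0,0,31,0,50],[-30,0,0,0,31,0,50],[-30,0,0,0,31,0,50],[-30,0,0,0,31,0,50],[-30,0,0,0,31,0,50]]'
python3 - <<'E'
from h import *
p,d,c=cam('scene'); cv2.imwrite('pics/s3.png',cv2.resize(p[130:300,100:330],None,fx=3,fy=3))
E
python3 go.py
```

```text
time: 5.4
eef_pos: [0.4711, 0.3216, 0.2011]
tool_rot: [[-0.997, -0.081, -0.001], [-0.081, 0.997, -0.0], [0.001, -0.0, -1.0]]
contact_force: [-0.1, -0.1, -1.8]
width: 0.0608
finger_force: 65.4
time: 6.6
eef_pos: [0.5012, 0.3244, 0.2028]
tool_rot: [[-0.855, -0.082, -0.512], [-0.07, 0.997, -0.041], [0.514, 0.001, -0.858]]
contact_force: [0.1, 0.1, -2.7]
width: 0.0607
finger_force: 65.5
t 6.65 tcp [501.3 324.3 202.5] hdg -175.31 z [-0.512 -0.042 -0.858] F [ 0.5  0.5 -1.1] w 61.3 grip 65.5 q [ 28.  42.  25. 102.  12.  21.]
```

View pics/s3.png

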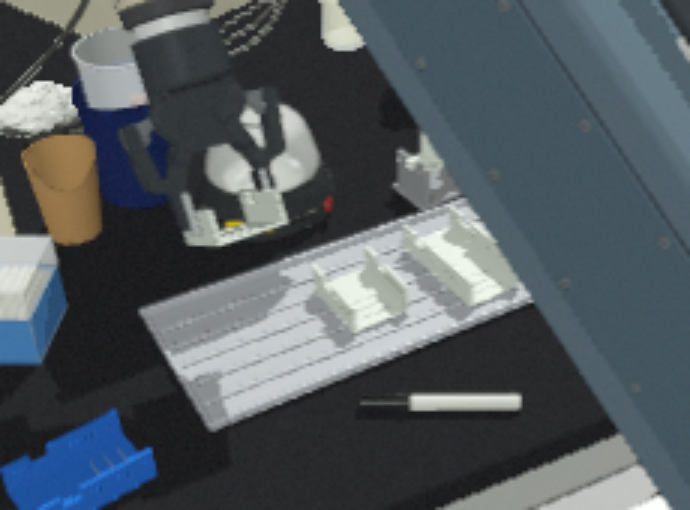

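The tray is held in the gripper at about (235,215), tipped above the drip tray; the other two trays are undisturbed. I hold a second longer, then level.

```bash
python3 -m handwheel '[[0,0,0,0,0,0,50],[0,0,0,0,0,0,50],[0,0,0,0,0,0,50],[0,0,0,0,0,0,50],[0,0,0,0,0,0,50],[0,0,0,0,0,0,50],[0,0,0,0,0,0,50],[0,0,0,0,0,0,50],[0,0,0,0,0,0,50],[5,0,3,0,-6,0,50],[10,0,6,0,-12,0,50],[15,0,9,0,-18,0,50],[20,0,12,0,-24,0,50],[25.7,0,15.5,0,-31,0,50],[25.7,0,15.5,0,-31,0,50],[25.7,0,15.5,0,-31,0,50]]'; python3 go.py 471 100 230 176 590 -176 190 167.2 584.2 -175.8 190 167.2
```

```text
time: 8.25
eef_pos: [0.471, 0.3219, 0.2028]
tool_rot: [[-0.997, -0.082, -0.002], [-0.082, 0.997, 0.0], [0.002, 0.001, -1.0]]
contact_force: [-0.1, 0.9, -1.5]
width: 0.0615
finger_force: 65.5
t 8.25 tcp [471.  321.9 202.8] hdg -175.28 z [-0.002  0.    -1.   ] F [-0.1  0.9 -1.5] w 61.5 grip 65.5 q [34. 21. -5. 64.  0. 30.]
[471.0, 100.0, 230.0, 176.0] -> [  18.3 -221.2  -27.3] [ 0.03 -0.1   8.72]
[590.0, -176.0, 190.0, 167.2] -> [ -77.7 -506.    12.3] [ 0.02 -0.11 17.52]
[584.2, -175.8, 190.0, 167.2] -> [ -71.9 -505.4   12.4] [ 0.02 -0.11 17.52]
```

```bash
python3 -m handwheel '[[0,-15,0,0,0,0.5,50],[-4,-45,0,0,0,1.5,50],[-10,-85,0,0,0,3,50],[-16,-130,0,0,0,4.5,50],[-23,-175,0,0,0,6,50],[-30,-220,0,0,0,7.6,50],[-36,-265,0,0,0,9.2,50],[-43,-310,0,0,0,10.8,50],[-50,-355,0,0,0,12.3,50],[-57,-400,0,0,0,13.9,50],[-64,-445,0,0,0,15.5,50],[-69,-480,5,0,0,16.6,50],[-72,-500,12,0,0,17.5,50],[-72,-505,12,0,0,17.5,50],[-72,-505,12,0,0,17.5,50],[-72,-505,12,0,0,17.5,50]]'; python3 go.py 584.2 -175.8 100 167.2
python3 - <<'E'
from h import *
p,d,c=cam('wrist'); np.savez('w4.npz',p=p,d=d,c=np.array(c,dtype=object)); cv2.imwrite('pics/w4.png',cv2.resize(p,(768,576)))
E
```

```text
time: 9.85
eef_pos: [0.5842, -0.1748, 0.1897]
tool_rot: [[-0.975, 0.221, -0.001], [0.221, 0.975, 0.001], [0.001, 0.001, -1.0]]
contact_force: [0.9, 0.0, -0.1]
width: 0.061
finger_force: 65.5
t 9.85 tcp [ 584.2 -174.8  189.7] hdg 167.21 z [-0.001  0.001 -1.   ] F [ 0.9  0.  -0.1] w 61.0 grip 65.5 q [-17.  25.  -1.  64.   0.  -4.]
[584.2, -175.8, 100.0, 167.2] -> [-0.3 -1.  89.7] [ 0.04 -0.06  0.01]
```

View pics/w4.png

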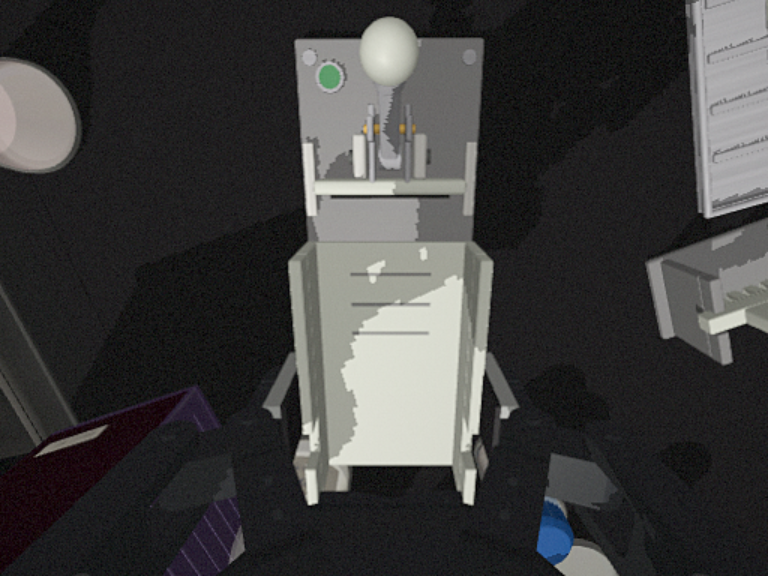

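The held tray (walls at about (300,350) and (480,350)) is parallel to the caster below; the gate bar is at (390,187) and the knob at (389,50). I'll check the numbers for both frames before lowering.

```bash
python3 - <<'E'
from h import *
z=np.load('w4.npz',allow_pickle=True); p,d,c=z['p'],z['d'],z['c'].item(); P=cloud(c,d)*1e3; h=P[...,2]
a=np.radians(-12.8); D=P[...,:2]-[590.1,-177.1]; X=D@[np.cos(a),np.sin(a)]; Y=D@[-np.sin(a),np.cos(a)]
g=p.min(2)
v,u=np.mgrid[:384,:512]
print('wall top h',np.percentile(h[(v>170)&(v<230)&(u>192)&(u<207)],[50,90,97]))
for nm,(u0,u1) in(('R',(188,212)),('L',(305,332))):
    m=(u>u0)&(u<u1)&(v<290)&(h>137)&(h<150); m&=(h>h[m].max()-6)
    f=np.polyfit(X[m],Y[m],1); print(nm,m.sum(),'X',np.percentile(X[m],[1,99]).round(1),'Y at -30',np.polyval(f,-30).round(1),'slope deg',np.degrees(f[0]).round(2),h[m].mean())
m=(h>29)&(h<38)&(abs(Y)<40)&(v>105)&(v<140); print('gate X',np.percentile(X[m],[2,50,98]).round(1),'Y',np.percentile(Y[m],[1,99]).round(1))
m=(h>5)&(h<15)&(v<120)&(abs(X)<200); print('plate Y',np.percentile(Y[m&(X<-90)],[1,99]).round(1),'X',np.percentile(X[m],[1]).round(1))
m=(h>66)&(h<95)&(v<70)&(abs(Y)<30); print('knob X',X[m].min().round(1),X[m].max().round(1),'Y',Y[m].min().round(1),Y[m].max().round(1),h[m].max())
E
```

```text
wall top h [140.85838068 142.04788446 142.54631353]
R 167 X [-18.3   1.5] Y at -30 -32.3 slope deg 5.4 146.90944590114236
L 160 X [-18.1   1.6] Y at -30 32.8 slope deg -5.28 147.00833018522735
gate X [-83.7 -69.8 -63.9] Y [-38.9  38.7]
plate Y [-195.   207.7] X [-159.4]
knob X -137.2 -111.3 Y -11.7 11.1 90.22417994026108
```

```bash
python3 -m handwheel '[[0,-0.8,20,0,0,0,50],[0,-0.8,50,0,0,0,50],[0,-0.8,75,0,0,0,50],[0,-0.8,88,0,0,0,50],[0,-0.8,94,0,0,0,50],[0,-0.8,97,0,0,0,50],[0,-0.8,99,0,0,0,50],[0,-0.8,100,0,0,0,50],[0,-0.8,101,0,0,0,50],[0,-0.8,101,0,0,0,50]]'; python3 go.py 584.2 -175.8 87 167.2
```

```text
time: 10.9
eef_pos: [0.5843, -0.1765, 0.0892]
tool_rot: [[-0.975, 0.222, 0.001], [0.222, 0.975, -0.0], [-0.001, 0.0, -1.0]]
contact_force: [-0.5, -0.0, -1.5]
width: 0.061
finger_force: 65.5
t 10.9 tcp [ 584.3 -176.5   89.2] hdg 167.16 z [ 0.001 -0.    -1.   ] F [-0.5 -0.  -1.5] w 61.0 grip 65.5 q [-17.  30.  -9.  51.   0.  -4.]
[584.2, -175.8, 87.0, 167.2] -> [0.3 0.7 2.2] [ 0.    0.03 -0.04]
```

```bash
python3 -m handwheel '[[0,0,1,0,0,0,50],[0,0,1.7,0,0,0,50],[0,0,2.2,0,0,0,50],[0,0,2.2,0,0,0,50]]'
```

```text
time: 11.3
eef_pos: [0.5842, -0.1765, 0.0873]
tool_rot: [[-0.975, 0.222, 0.0], [0.222, 0.975, -0.0], [-0.0, 0.0, -1.0]]
contact_force: [-2.3, -0.1, 4.3]
width: 0.0607
finger_force: 66.3
```

Contact with the bed. I let go and rise, then move behind the knob with the fingers closed.

```bash
python3 -m handwheel '[[0,0,0,0,0,0,70],[0,0,0,0,0,0,78],[0,0,0,0,0,0,80],[0,0,0,0,0,0,80],[0,0,-5,0,0,0,80],[0,0,-30,0,0,0,80],[0,0,-70,0,0,0,80],[0,0,-110,0,0,0,80],[0,0,-120,0,0,0,60],[0,0,-120,0,0,0,0]]'; python3 go.py 441.9 -143.4 207 167.2 441.9 -143.4 137 167.2
python3 - <<'E'
from h import *
p,d,c=cam('wrist'); np.savez('w5.npz',p=p,d=d,c=np.array(c,dtype=object)); P=cloud(c,d)*1e3; h=P[...,2]
a=np.radians(-12.8); D=P[...,:2]-[590.1,-177.1]; X=D@[np.cos(a),np.sin(a)]; Y=D@[-np.sin(a),np.cos(a)]
m=(h>36)&(h<45)&(p.min(2)>120)&(X>-62)&(X<40)
for s in(-1,1):
    k=m&(Y*s>24)&(Y*s<40); f=np.polyfit(X[k],Y[k],1); print(s,k.sum(),np.percentile(X[k],[1,99]).round(1),np.polyval(f,-15).round(1),np.degrees(f[0]).round(2),np.median(h[k]).round(1))
E
```

```text
time: 12.3
eef_pos: [0.5851, -0.1767, 0.2089]
tool_rot: [[-0.975, 0.222, 0.004], [0.222, 0.975, -0.001], [-0.004, -0.0, -1.0]]
contact_force: [0.3, -0.2, -1.1]
width: 0.0531
finger_force: 0.0
t 12.3 tcp [ 585.1 -176.7  208.9] hdg 167.17 z [ 0.004 -0.001 -1.   ] F [ 0.3 -0.2 -1.1] w 53.1 grip 0.0 q [-17.  24.   1.  66.   0.  -4.]
[441.9, -143.4, 207.0, 167.2] -> [147.    0.7   1.3] [-0.01  0.23 -0.03]
[441.9, -143.4, 137.0, 167.2] -> [147.3   0.7  71.3] [-0.01  0.23 -0.03]
-1 368 [-55.   39.1] -29.9 -0.11 39.1
1 387 [-54.8  39.3] 27.9 -0.09 39.1
```

Tray sits on the bed (wall tops ~40 mm, x from −55 mm, y −1 mm, angle <0.2°). Now the lever.

```bash
python3 -m handwheel '[[40,0.5,0,0,0,0,0],[85,0.5,0,0,0,0,0],[125,0.5,0,0,0,0,0],[147,0.5,10,0,0,0,0],[147,0.5,40,0,0,0,0],[147,0.5,65,0,0,0,0],[147,0.5,71,0,0,0,0],[147,0.5,71,0,0,0,0],[147,0.5,71,0,0,0,0]]' 
python3 -m handwheel '[[-4,0,0,0,0,0,0],[-8,0,0,0,0,0,0],[-12,0,0,0,0,0,0],[-16,0,0,0,0,0,0],[-20,0,0,0,0,0,0],[-24,0,0,0,0,0,0],[-28,0,0,0,0,0,0],[-32,0,0,0,0,0,0],[-36,0,0,0,0,0,0],[-38,0,0,0,0,0,0]]'; python3 go.py
```

```text
time: 13.25
eef_pos: [0.4412, -0.1433, 0.1358]
tool_rot: [[-0.975, 0.222, -0.0], [0.222, 0.975, 0.0], [0.0, 0.0, -1.0]]
contact_force: [-0.2, -0.3, -0.5]
width: -0.0003
finger_force: 0.0
time: 14.25
eef_pos: [0.4786, -0.1519, 0.1357]
tool_rot: [[-0.975, 0.222, 0.0], [0.222, 0.975, 0.0], [-0.0, 0.0, -1.0]]
contact_force: [-2.9, 0.1, 1.1]
width: -0.0002
finger_force: 1.4
t 14.25 tcp [ 478.6 -151.9  135.7] hdg 167.17 z [ 0.  0. -1.] F [-2.9  0.1  1.1] w -0.2 grip 1.4 q [-18.  18. -21.  51.   0.  -5.]
```

```bash
python3 -m handwheel '[[-1.5,0,0,0,0,0,0],[-3,0,0,0,0,0,0],[-4,0,0,0,0,0,0],[-4,0,0,0,0,0,0]]'; python3 -m handwheel '[[-1,0,0,0,0,0,0],[-2,0,0,0,0,0,0],[-2,0,0,0,0,0,0]]'|grep -E 'eef|contact'
```

```text
time: 14.65
eef_pos: [0.4821, -0.1527, 0.1357]
tool_rot: [[-0.975, 0.222, 0.0], [0.222, 0.975, 0.0], [-0.0, 0.0, -1.0]]
contact_force: [-1.3, 0.7, 1.8]
width: -0.0004
finger_force: 0.8
eef_pos: [0.484, -0.1531, 0.1357]
contact_force: [-1.1, 1.0, 1.1]
```

```bash
for i in 1 2; do python3 -m handwheel '[[-0.7,0,0,0,0,0,0],[-1.5,0,0,0,0,0,0],[-1.5,0,0,0,0,0,0]]'|grep -E 'eef|contact'; done
```

```text
eef_pos: [0.4847, -0.1532, 0.1355]
contact_force: [-5.2, 0.4, 3.3]
eef_pos: [0.4851, -0.1533, 0.1354]
contact_force: [-11.0, 1.5, 6.2]
```

```bash
python3 -m handwheel '[[-1.2,0,0,0,0,0,0],[-1.2,0,0,0,0,0,0],[-1.2,0,0,0,0,0,0]]'|grep -E 'eef|contact'
python3 -m handwheel '[[5,0,0,0,0,0,0],[20,0,0,0,0,0,0],[20,0,-20,0,0,0,0],[20,0,-60,0,0,0,0],[-10,0,-100,0,0,0,40],[-50,0,-100,0,0,0,40],[-60,0,-100,0,0,0,40],[-60,0,-100,0,0,0,40],[-60,0,-100,0,0,0,40]]'|grep -E 'time|eef'
cat > chk.py <<'E'
from h import *
import sys
p,d,c=cam('wrist'); n=sys.argv[1]; np.savez(n+'.npz',p=p,d=d,c=np.array(c,dtype=object)); cv2.imwrite(f'pics/{n}.png',cv2.resize(p,(768,576))); P=cloud(c,d)*1e3; h=P[...,2]
a=np.radians(-12.8); D=P[...,:2]-[590.1,-177.1]; X=D@[np.cos(a),np.sin(a)]; Y=D@[-np.sin(a),np.cos(a)]
m=(h>36)&(h<45)&(p.min(2)>120)&(X>-62)&(X<52)
for s in(-1,1):
    k=m&(Y*s>24)&(Y*s<40); f=np.polyfit(X[k],Y[k],1); print('wall',s,k.sum(),np.percentile(X[k],[1,99]).round(1),'Ymid',np.polyval(f,0).round(1),np.degrees(f[0]).round(2),np.median(h[k]).round(1)); hh=np.histogram(X[k],bins=np.arange(0,55,2.5)); print(hh[0])
m=(h>30)&(h<36)&(abs(Y)<24)&(X>-90)&(X<-40); print('gate',np.percentile(X[m],[2,50,98]).round(1))
m=(h>66)&(h<110)&(X<-60)&(X>-150)&(abs(Y)<20); print('knob',X[m].min().round(1),X[m].max().round(1),h[m].max().round(1))
E
python3 chk.py w6; python3 go.py
```

```text
eef_pos: [0.4853, -0.1533, 0.1351]
contact_force: [-11.7, 2.6, 7.3]
time: 16.75
eef_pos: [0.5455, -0.167, 0.2347]
wall -1 270 [-50.   47.9] Ymid -29.6 0.23 39.0
[10  7  9  8  6  0  0  0  0  0  2  9  8  7  7  8  8  8  5  4  0]
wall 1 279 [-49.8  47.6] Ymid 28.1 0.18 39.1
[8 8 7 8 5 0 0 0 0 0 6 5 6 6 6 8 6 9 8 4 0]
gate [-84.1 -56.5 -50.6]
knob -97.5 -74.2 102.3
t 16.8 tcp [ 545.2 -167.   234.9] hdg 167.17 z [-0.002  0.001 -1.   ] F [-0.2 -0.1 -0.4] w 39.6 grip 0.0 q [-17.  20.  -2.  68.   0.  -4.]
```

View pics/w6.png

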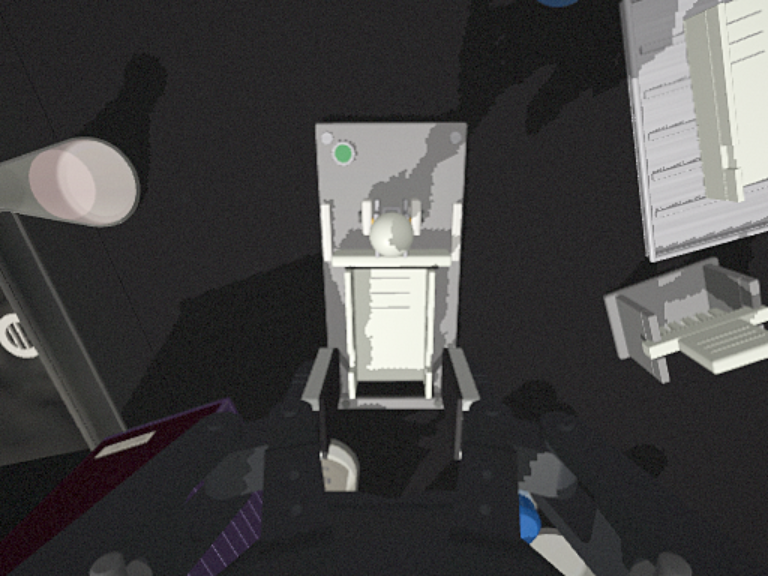

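Closed: gate face −50.6 mm, knob top 102.3 mm (upright), and the tray ends at −50 mm sit against the gate. The notch gap is at x≈12.3–26.5 mm. In the picture the gate bar is at (390,260), knob (391,233), comb (720,340). I measure the comb and go above it.

```bash
python3 - <<'E'
from h import *
for n in('w1','w6'):
    z=np.load(n+'.npz',allow_pickle=True); p,d,c=z['p'],z['d'],z['c'].item(); P=cloud(c,d)*1e3; h=P[...,2]
    near=np.hypot(P[...,0]-630,P[...,1]-39)
    for lo,hi in((79,88),(44,54)):
        m=(h>lo)&(h<hi)&(near<60)&(p.min(2)>60); r=cv2.minAreaRect(np.float32(P[m][:,:2])); print(n,lo,m.sum(),np.round(r[0],1),np.round(r[1],1),round(r[2],1),np.median(h[m]))
    m=(h>95)&(near<130)&(h<200); print('tall',m.sum(),P[m].min(0) if m.any() else '',P[m].max(0) if m.any() else '')
E
python3 go.py 630 39 220 98.4
```

```text
w1 79 472 [630.1  39.8] [11.  43.4] 8.1 82.61873428749267
w1 44 946 [630.1  39.1] [56.8 80.9] 8.7 48.60013980061956
tall 0  
w6 79 436 [630.   35.4] [11.1 35.5] 9.9 82.5893922134835
w6 44 1153 [624.9  37.4] [56.  82.4] 18.0 48.588570393620635
tall 0  
t 16.8 tcp [ 545.2 -167.   234.9] hdg 167.17 z [-0.002  0.001 -1.   ] F [-0.2 -0.1 -0.4] w 39.6 grip 0.0 q [-17.  20.  -2.  68.   0.  -4.]
[630.0, 39.0, 220.0, 98.4] -> [-37.  219.7  14.8] [-6.000e-02 -1.200e-01  6.877e+01]
```

```bash
python3 -m handwheel '[[-37,220,15,0,0,68.8,40],[-37,220,15,0,0,68.8,40],[-37,220,15,0,0,68.8,40],[-37,220,15,0,0,68.8,40],[-37,220,15,0,0,68.8,40],[-37,220,15,0,0,68.8,40],[-37,220,15,0,0,68.8,40],[-37,220,15,0,0,68.8,40],[-37,220,15,0,0,68.8,40],[-37,220,15,0,0,68.8,40],[-37,220,15,0,0,68.8,40]]'|head -2
python3 - <<'E'
from h import *
p,d,c=cam('wrist'); np.savez('w7.npz',p=p,d=d,c=np.array(c,dtype=object)); P=cloud(c,d)*1e3; h=P[...,2]
near=np.hypot(P[...,0]-630,P[...,1]-39)
for lo,hi in((79,88),(44,54)):
    m=(h>lo)&(h<hi)&(near<60)&(p.min(2)>60); r=cv2.minAreaRect(np.float32(P[m][:,:2])); print(lo,m.sum(),np.round(r[0],1),np.round(r[1],1),round(r[2],1),np.median(h[m]))
E
python3 go.py 630 39.6 125 98.3
```

```text
time: 17.9
eef_pos: [0.6306, 0.0388, 0.2207]
79 624 [630.6  40.1] [10.  43.6] 9.0 82.91428391271481
44 921 [630.4  39.6] [55.5 82. ] 9.0 48.68811443708631
t 17.95 tcp [630.8  38.9 220.7] hdg 98.43 z [-0.  0. -1.] F [ 0.3  0.1 -0.2] w 40.1 grip 0.0 q [ 4. 26.  6. 70.  0. 85.]
[630.0, 39.6, 125.0, 98.3] -> [ 0.9 -0.7 95.7] [-0.02 -0.01  0.13]
```

```bash
python3 -m handwheel '[[1,-0.3,30,0,0,-0.3,40],[1,-0.3,60,0,0,-0.3,40],[1,-0.3,82,0,0,-0.3,40],[1,-0.3,92,0,0,-0.3,40],[1,-0.3,92,0,0,-0.3,40],[1,-0.3,92,0,0,-0.3,0],[1,-0.3,92,0,0,-0.3,0],[1,-0.3,92,0,0,-0.3,0],[1,-0.3,92,0,0,-0.3,0],[1,-0.3,92,0,0,-0.3,0],[1,-0.3,92,0,0,-0.3,0],[1,-0.3,92,0,0,-0.3,0]]'
python3 -m handwheel '[[0,0,-5,0,0,0,0],[0,0,-15,0,0,0,0],[0,0,-30,0,0,0,0],[0,0,-50,0,0,0,0],[0,0,-80,0,0,0,0],[0,0,-100,0,0,0,0],[0,0,-100,0,0,0,0]]'; python3 go.py 608.9 -182.1 229 77.2
```

```text
time: 19.15
eef_pos: [0.6316, 0.0399, 0.13]
tool_rot: [[-0.151, 0.989, 0.002], [0.989, 0.151, 0.0], [-0.0, 0.002, -1.0]]
contact_force: [-0.6, -1.2, 6.9]
width: 0.0088
finger_force: 61.9
time: 19.85
eef_pos: [0.6322, 0.04, 0.2325]
tool_rot: [[-0.151, 0.989, 0.005], [0.989, 0.151, 0.0], [-0.0, 0.006, -1.0]]
contact_force: [1.0, -0.3, -0.9]
width: 0.0088
finger_force: 61.2
t 19.85 tcp [632.2  40.  232.5] hdg 98.67 z [ 0.005  0.    -1.   ] F [ 1.  -0.3 -0.9] w 8.8 grip 61.2 q [ 4. 26.  7. 71.  0. 85.]
[608.9, -182.1, 229.0, 77.2] -> [-216.1  -56.5    3.2] [ 0.32 -0.04 21.47]
```

```bash
python3 -m handwheel '[[-20,-5,0,0,0,2,0],[-60,-16,0,0,0,6,0],[-105,-27,0,0,0,11,0],[-150,-39,0,0,0,15,0],[-190,-50,3,0,0,19,0],[-210,-55,3,0,0,21.5,0],[-216,-56.5,3,0,0,21.5,0],[-216,-56.5,3,0,0,21.5,0],[-216,-56.5,30,0,0,21.5,0],[-216,-56.5,55,0,0,21.5,0],[-216,-56.5,70,0,0,21.5,0],[-216,-56.5,75,0,0,21.5,0],[-216,-56.5,75,0,0,21.5,0],[-216,-56.5,75,0,0,21.5,0]]' |head -3
python3 go.py 608.9 -182.1 120 77.2
python3 - <<'E'
from h import *
p,d,c=cam('wrist'); np.savez('w8.npz',p=p,d=d,c=np.array(c,dtype=object)); cv2.imwrite('pics/w8.png',cv2.resize(p,(768,576)))
E
```

```text
time: 21.25
eef_pos: [0.6082, -0.1815, 0.1545]
tool_rot: [[0.221, 0.975, 0.001], [0.975, -0.221, -0.0], [0.0, 0.001, -1.0]]
t 21.25 tcp [ 608.2 -181.5  154.5] hdg 77.23 z [ 0.001 -0.    -1.   ] F [ 0.1 -0.7 -0.2] w 8.7 grip 61.0 q [-17.  29.  -0.  61.   0.  86.]
[608.9, -182.1, 120.0, 77.2] -> [-0.4  0.8 34.5] [ 0.06 -0.01  0.03]
```

View pics/w8.png

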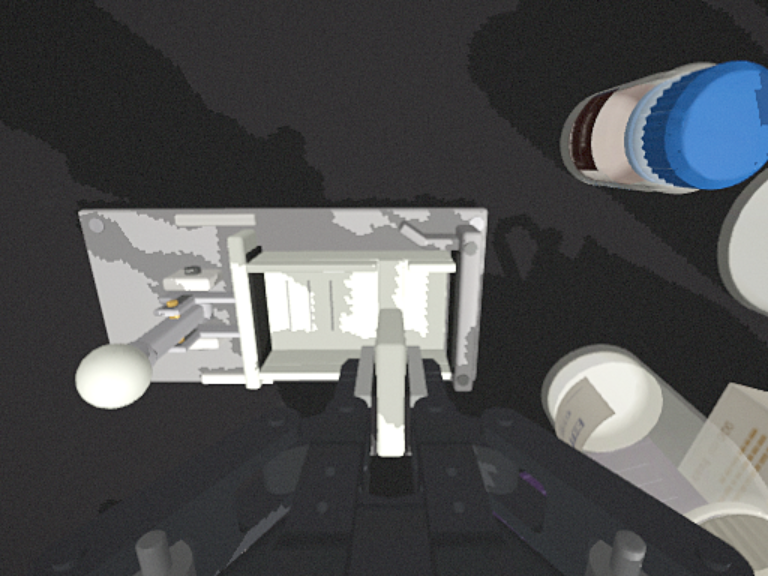

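The comb hangs above the tray with its bar end at about (392,320); the +y wall's notch is near (392,265). I check bar against notch in caster coordinates.

```bash
python3 - <<'E'
from h import *
z=np.load('w8.npz',allow_pickle=True); p,d,c=z['p'],z['d'],z['c'].item(); P=cloud(c,d)*1e3; h=P[...,2]
a=np.radians(-12.8); D=P[...,:2]-[590.1,-177.1]; X=D@[np.cos(a),np.sin(a)]; Y=D@[-np.sin(a),np.cos(a)]
v,u=np.mgrid[:384,:512]
m=(h>37)&(h<43)&(v>160)&(v<190)&(u>155)&(u<310)&(abs(Y-28)<8); print('wall',np.percentile(X[m],[1,99]).round(1),'Y',np.percentile(Y[m],[5,50,95]).round(1)); print(np.histogram(X[m],bins=np.arange(8,32,1.5)))
m=(h>62)&(h<82)&(v<300)&(u>245)&(u<278)&(p.min(2)>120); 
for lo in(64,68,72,76): 
    k=m&(h>lo)&(h<lo+4); print('bar',lo,k.sum(),np.percentile(X[k],[2,98]).round(1) if k.any() else '',np.percentile(Y[k],[1,99]).round(1) if k.any() else '')
m=(h>98)&(h<118)&(p.min(2)>120)&(abs(X-20)<15)&(abs(Y)<40); print('tab',m.sum(),np.percentile(X[m],[3,97]).round(1),np.percentile(Y[m],[1,99]).round(1),np.percentile(h[m],[50,98]))
E
```

```text
wall [-49.4  48.2] Y [26.1 28.  29.7]
(array([12, 13, 11,  0,  0,  0,  0,  0,  0,  0,  0,  0,  0, 17, 12]), array([ 8. ,  9.5, 11. , 12.5, 14. , 15.5, 17. , 18.5, 20. , 21.5, 23. ,
       24.5, 26. , 27.5, 29. , 30.5]))
bar 64 16 [14.2 22.9] [39.9 40.5]
bar 68 33 [13.6 23.2] [28.9 40.6]
bar 72 547 [13.6 23.1] [20.9 40.3]
bar 76 45 [13.6 23. ] [19.4 21.7]
tab 2020 [ 8.6 28. ] [-20.6  21.5] [107.42237165 117.19448072]
```

Bar centre is at 18.4 mm, notch centre at 20.0, so shift +1.6 mm along caster x (= tool y). Lower.

```bash
python3 -m handwheel '[[0,1.6,4,0,0,0,0],[0,1.6,10,0,0,0,0],[0,1.6,16,0,0,0,0],[0,1.6,21,0,0,0,0],[0,1.6,25,0,0,0,0],[0,1.6,28,0,0,0,0],[0,1.6,30,0,0,0,0],[0,1.6,31.5,0,0,0,0],[0,1.6,31.5,0,0,0,0]]' |grep -E 'eef|contact'; python3 -m handwheel '[[0,0,0.7,0,0,0,0],[0,0,1.4,0,0,0,0],[0,0,2,0,0,0,0],[0,0,2,0,0,0,0]]' |grep -E 'eef|contact'
```

```text
eef_pos: [0.6092, -0.1825, 0.122]
contact_force: [-0.1, -0.4, -1.1]
eef_pos: [0.6092, -0.1825, 0.1201]
contact_force: [-0.6, -0.8, -0.3]
```

```bash
python3 -m handwheel '[[0,0,0.5,0,0,0,0],[0,0,1,0,0,0,0],[0,0,1,0,0,0,0]]' |grep -E 'eef|contact'; python3 -m handwheel '[[0,0,0,0,0,0,8],[0,0,0,0,0,0,14],[0,0,0,0,0,0,24],[0,0,0,0,0,0,24],[0,0,0,0,0,0,24]]'|grep -E 'eef|contact|width'
python3 -m handwheel '[[0,0,-5,0,0,0,24],[0,0,-20,0,0,0,24],[0,0,-50,0,0,0,24],[20,0,-90,0,0,0,24],[40,0,-100,0,0,0,24],[40,0,-100,0,0,0,24],[40,0,-100,0,0,0,24]]'|grep -E 'eef|contact|time'
python3 - <<'E'
from h import *
p,d,c=cam('wrist'); np.savez('w9.npz',p=p,d=d,c=np.array(c,dtype=object)); cv2.imwrite('pics/w9.png',cv2.resize(p,(768,576))); P=cloud(c,d)*1e3; h=P[...,2]
a=np.radians(-12.8); D=P[...,:2]-[590.1,-177.1]; X=D@[np.cos(a),np.sin(a)]; Y=D@[-np.sin(a),np.cos(a)]
w=p.min(2)>110
for n,m in(('tab top',w&(h>66)&(h<82)&(abs(X-20)<15)&(abs(Y)<30)),('bar',w&(h>34)&(h<44)&(abs(X-20)<6.5)&(abs(Y)>22)&(abs(Y)<46)),('knob',(h>66)&(X<-60)&(X>-130)&(abs(Y)<20)&(h<110)),('gate',w&(h>30)&(h<36)&(abs(Y)<24)&(X>-70)&(X<-40))):
    print(n,m.sum(),'X',np.percentile(X[m],[2,98]).round(1),'Y',np.percentile(Y[m],[1,99]).round(1),'h',np.percentile(h[m],[5,50,98]).round(1))
E
```

```text
eef_pos: [0.6092, -0.1825, 0.12]
contact_force: [-2.7, 0.6, 6.8]
eef_pos: [0.6092, -0.1825, 0.119]
contact_force: [0.0, -0.6, -0.2]
width: 0.024
time: 24.1
eef_pos: [0.618, -0.1433, 0.2192]
contact_force: [0.3, 0.2, 0.2]
tab top 492 X [15.7 24.8] Y [-22.   20.9] h [70.5 73.  74.2]
bar 183 X [15.4 24.3] Y [22.3 39.8] h [37.  39.  40.3]
knob 797 X [-93.4 -74. ] Y [-8.8 11.5] h [ 71.2  95.8 101.3]
gate 376 X [-68.7 -52.4] Y [-23.6  23.3] h [31.4 32.9 34.4]
```

View pics/w9.png

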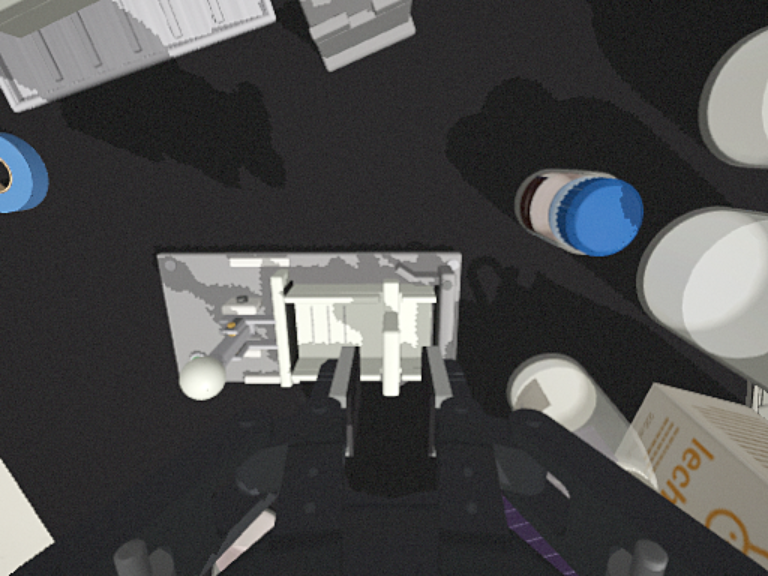

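The comb lies in the notches: bar top 39 mm and tab top 73–74 mm, x≈20 mm, bar seen at (392,340). The lever is still upright (knob front edge unchanged at −74 mm) and the gripper is clear. Handing in.

```bash
python3 -c "
from bench import ctrl
print(ctrl.sign_off())"
```

```text
the job is handed in; nothing more can be done
None
```

I handed the job in at about 24 s robot time: the fitting tray was drained and seated in the caster, the lever is upright with the gate closed, and the comb sits in the notches. The other two trays and the flask were not touched, and sign-off returned no verdict.

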